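# Cover the washed mixing bowls

### The job

The four steel mixing bowls of the tester have been washed: cover them against dust by putting every lid, knob up, on the bowl it fits in shape and size, so that it lies flat on the rim, centred, with its sides in line with the bowl's. Set the lids down gently rather than dropping them, leave the bowls standing where they are, and do not disturb the flask or the clamp screw.

Things in the scene. Friction and masses are not known exactly. Their poses are not given: they have to be found in the camera images.
- large_round_bowl: Large round mixing bowl, 88 mm outside diameter, 60 mm high, mouth 82 mm across. Plain stainless steel, open at the top, walls 3 mm, floor 4 to 5 mm thick, standing loose on the bench. Origin: centre of its underside. z up; yaw does not matter. About 0.45 kg.
- small_round_bowl: Small round mixing bowl, 58 mm outside diameter, 50 mm high, mouth 52 mm across. Plain stainless steel, open at the top, walls 3 mm, floor 4 to 5 mm thick, standing loose on the bench. Origin: centre of its underside. z up; yaw does not matter. About 0.45 kg.
- square_bowl: Square mixing bowl, 68 x 68 mm outside, 55 mm high, mouth 62 x 62 mm. Plain stainless steel, open at the top, walls 3 mm, floor 4 to 5 mm thick, standing loose on the bench. Origin: centre of its underside. z up; x, y along its sides (fits by quarter turns). About 0.45 kg.
- oblong_bowl: Oblong mixing bowl, 98 mm (x) by 58 mm (y) outside, 45 mm high, mouth 92 x 52 mm. Plain stainless steel, open at the top, walls 3 mm, floor 4 to 5 mm thick, standing loose on the bench. Origin: centre of its underside. z up; x along its long side (fits by half turns). About 0.45 kg.
- large_round_lid: Large round steel lid, 4 mm plate, 104 mm in diameter. Under it a 6 mm deep plug, 66 mm diameter (8 mm play in its bowl); above, on a stem, a black cylinder knob, 24 mm diameter, 22 to 44 mm above the origin: grip it from above. Origin: centre of the plug's underside (on the bench at the start; 54 mm above the bowl's origin when seated). z up; yaw does not matter. 0.16 kg.
- small_round_lid: Small round steel lid, 4 mm plate, 74 mm in diameter. Under it a 6 mm deep plug, 36 mm diameter (8 mm play in its bowl); above, on a stem, a black cylinder knob, 24 mm diameter, 22 to 44 mm above the origin: grip it from above. Origin: centre of the plug's underside (on the bench at the start; 44 mm above the bowl's origin when seated). z up; yaw does not matter. 0.16 kg.
- square_lid: Square steel lid, 4 mm plate, 84 x 84 mm. Under it a 6 mm deep plug, 46 x 46 mm (8 mm play in its bowl); above, on a stem, a black cylinder knob, 24 mm diameter, 22 to 44 mm above the origin: grip it from above. Origin: centre of the plug's underside (on the bench at the start; 49 mm above the bowl's origin when seated). z up; x, y along its sides (fits by quarter turns). 0.16 kg.
- oblong_lid: Oblong steel lid, 4 mm plate, 114 mm (x) by 74 mm (y). Under it a 6 mm deep plug, 76 x 36 mm (8 mm play in its bowl); above, on a stem, a black cylinder knob, 24 mm diameter, 22 to 44 mm above the origin: grip it from above. Origin: centre of the plug's underside (on the bench at the start; 39 mm above the bowl's origin when seated). z up; x along its long side (fits by half turns). 0.16 kg.
- flask: Bystander: conical glass flask with a dark rubber stopper, 76 mm across the base, 118 mm high. Not part of the job. Origin: centre of its underside, z up.
- clamp_screw: Bystander: spare clamp screw standing on its dark 44 mm foot disc, a thin stem with a black ball (34 mm diameter) on top, 67 mm high. It is no lid, not part of the job. Origin: centre of its underside, z up.
Not all that is in view belongs to the job. Leave any green or pink look-alike of the large_round_lid alone.

How it is judged:
By the outcome, as a careful person would: the job done as asked, in the order asked, and still so for the second after the job is handed in, with the robot touching nothing.
It also fails if it takes over 112 s, if anything falls off the work surface, if the arm or the gripper's body presses on something with over 40 N, if the wrist force passes 120 N, or if a joint passes its speed limit or range.

### The arm

A 6-joint arm with a two-finger parallel gripper is mounted at the origin on the work surface. World frame = base frame: x ahead of the robot, y to its left, z up, the work surface at z = 0. Lengths are in mm, angles in rad, forces in N, time in s.
With the tool pointing down it reaches from about 325 to 775 mm from the base axis. Payload 5.5 kg.
Tool frame: the origin (TCP) lies between the finger pads; the fingertips stand 14 mm ahead of it and the grasp point (between the pads) lies 5 mm behind it; z points along the fingers, y is the line along which they close (so a half turn about z gives the same grasp; the last joint's range is limited). The gripper opens to 88 mm and grips with 3 to 60 N. Pads are 20 mm wide; open, the fingers measure 115 mm over their backs; the gripper's body (75 mm by 178 mm) begins 61 mm behind the grasp point.
Start: joints at [1.068, 0.091, 1.231, -0, 1.82, -0.057], TCP at [258.714, 541.372, 236.631] pointing down, gripper open.
Joint ranges: [-2.87, 2.87], [-0.86, 2.18], [0.17, 2.46], [-1.51, 4.65], [0.06, 2.69], [-2.65, 2.65]. Speed limits (rad/s): [2.57, 2.57, 3.01, 3.14, 3.14, 3.14].

### API

Orientations are given as a unit quaternion [w, x, y, z].
In Python, from cell import observe, eyes, ctrl gives the robot as it stands. The module is installed in compiled form; this text tells all that it offers.
- The arm moves only by the tool send_rows, never from a script. Its argument "steps" is text: rows parted by semicolons, each of 7 numbers parted by spaces: the opening, from -1 (shut) to 1 (fully open), then the shift along the tool's x, y, z as a fraction of full scale, then the turn, a rotation vector about the tool's x, y, z as a fraction of full scale. In form: claw dx dy dz rx ry rz; .... A call has 1 to 5 rows; each row shifts and turns the commanded pose from where the row before left it, along the tool's axes as they then stand; what a row does not reach is not made up. Full scale, the value 1, is 2.5 cm for a shift and 180 degrees for a turn. A row lasts 1/10 s, in which the tool goes at most 50 mm and 8.59 degrees, less where a joint would pass 70% of its speed; a pose out of reach is approached as far as the arm can. A call with a number of a shift or a turn outside -1 to 1 is refused whole. A call with a gripper value outside its range is refused whole. The fingers move at their own pace and stop on an object; the grip force is fixed at half the most. Time passes only in rows, so rows that do not move let the fingers close. It gives the time, the measured TCP pose, the force, the opening and the grip force at its end, in the units of the state.
- observe(): the state, without advancing time (a new reading comes with each control period).
- eyes.capture(name): name is "side" or "top"; returns a dict with "color" (480x640x3 uint8, blue, green, red), "fx", "fy", "cx", "cy" (pixels), "rvec" (rotation vector, rad) and "tvec" (3), from world to camera coordinates, as OpenCV has them. Camera axes: x right, y down, z forward; pixel columns grow to the right and rows downward; lengths in mm; the calibration is good to about 2 mm. A picture is of the moment at which its call begins. There is no depth.
- ctrl.finish_job(): hands the job in; it is judged then, once.
The state is a dict: "time": time; "joint_pos": joint angles; "joint_velocities": joint speeds; "tau": joint torques, N m; "tool_pos": TCP position; "orientation": TCP orientation; "force": force on the tool from outside, world axes, zero at the start; "ft_torque": the same for the moment, N m; "opening": finger opening in mm; "grip_force": force on a finger pad.
Only numpy, scipy, OpenCV 4.12 (cv2) and the standard library are available. Lean on these libraries where they do the work, as an engineer would, in place of code of your own. Each camera call takes 0.05 s, during which the arm holds its last target. There are 200 camera calls.

## Working session

There is one attempt and no reset: what is moved stays moved. The work goes in short steps, Python scripts to look and compute and a tool call to move; the robot and the scene stay as the last step left them, time stands still between calls to the robot, and variables do not carry over. Pictures are saved under pics/ and viewed, at most 14 in all, crops included, and the job is handed in when it is done.

Besides the shell and the picture viewer there is one more tool, called as a command line: name --argument value ..., lists and objects as JSON in quotes. send_rows: Moves the arm, as the interface text tells. Its arguments: {"type":"object","properties":{"steps":{"type":"string"}},"required":["steps"]}

```bash
mkdir -p pics
python3 - <<'E'
from cell import observe, eyes, ctrl
import cv2,numpy as np,pickle
for n in("side","top"):
    c=eyes.capture(n); cv2.imwrite(f"pics/{n}0.png",c["color"]); pickle.dump(c,open(f"{n}0.pkl","wb"))
    R=cv2.Rodrigues(np.array(c["rvec"]))[0]; print(n,c["fx"],c["cx"],c["cy"],(-R.T@np.array(c["tvec"]).ravel()).round(),R.round(2).tolist())
print(observe())
E
```

```text
side 509.56355533605887 326.6722071489879 230.86064518232237 [ 292. -979.  840.] [[0.99, -0.13, 0.01], [-0.08, -0.62, -0.78], [0.11, 0.78, -0.62]]
top 577.4797036122122 312.65949335651726 234.9292437652847 [ 313.    9. 1251.] [[-0.01, -1.0, -0.01], [-0.99, 0.01, -0.12], [0.12, 0.01, -0.99]]
{'time': 0.1, 'joint_pos': array([ 1.06829268e+00,  9.17798915e-02,  1.23174346e+00,  2.35475102e-05,
        1.81980616e+00, -5.66936111e-02]), 'joint_velocities': array([ 8.14809675e-04, -1.89367878e-03, -2.48150485e-03,  3.42407979e-05,
        1.85338258e-03,  3.86875873e-04]), 'tau': array([ 2.79057960e-03, -4.47858238e+01, -4.07569957e+01,  7.00101187e-02,
        2.85180897e-02, -9.62320587e-05]), 'tool_pos': array([258.58945047, 541.1517478 , 235.63456355]), 'orientation': array([-2.50629379e-04,  2.21060792e-01,  9.75259643e-01, -8.31552246e-04]), 'force': array([ 0.15576006,  0.10864645, -0.95741181]), 'ft_torque': array([ 0.02898908, -0.01057744, -0.0395962 ]), 'grip_force': 0.0, 'opening': 87.9222543482603}
```

View pics/top0.png

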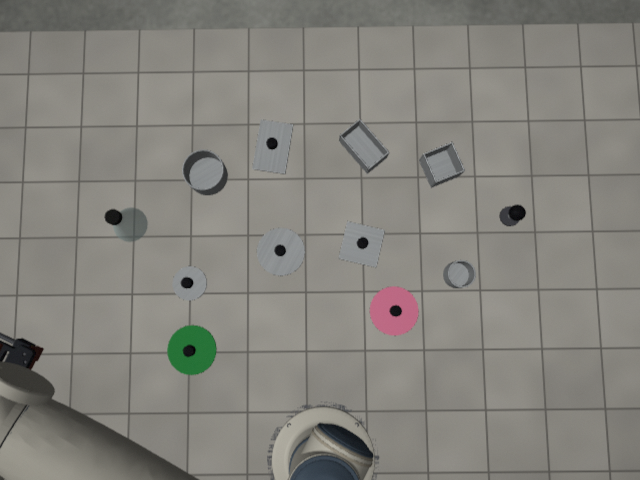

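View pics/side0.png

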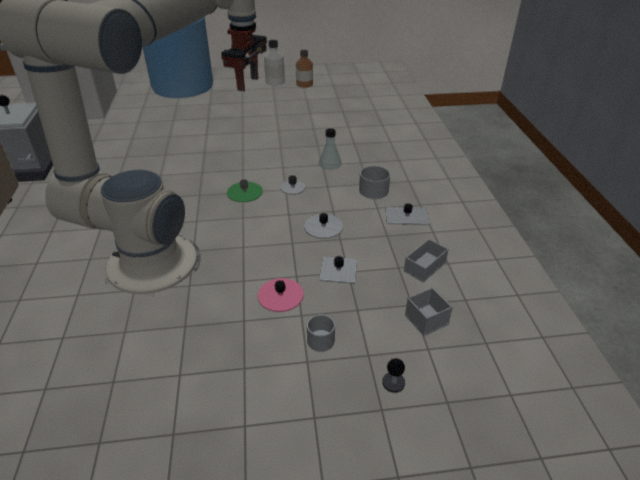

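The black tops that could be taken for lid knobs in the top view, with my choices:
- (272,143): oblong lid, use.
- (280,250): large round lid, use.
- (362,243): square lid, use.
- (187,283): small round lid, use.
- (189,351): green decoy, leave.
- (396,311): pink decoy, leave.
- (113,217): flask stopper, leave.
- (517,213): clamp screw, leave.

The bowls are at (205,172) large round, (458,274) small round, (442,165) square and (364,146) oblong.

```bash
cat > h.py <<'E'
import cv2,numpy as np,pickle
def load(n): return pickle.load(open(n+".pkl","rb"))
def ray(c,u,v):
    R=cv2.Rodrigues(np.array(c["rvec"],float))[0];t=np.array(c["tvec"],float).ravel()
    d=R.T@np.array([(u-c["cx"])/c["fx"],(v-c["cy"])/c["fy"],1]);return -R.T@t,d/np.linalg.norm(d)
def plane(c,u,v,z):
    o,d=ray(c,u,v);return o+d*(z-o[2])/d[2]
def tri(a,pa,b,pb):
    o,d=ray(a,*pa);p,e=ray(b,*pb);s,_,_,_=np.linalg.lstsq(np.c_[d,-e],p-o,rcond=None)
    x,y=o+s[0]*d,p+s[1]*e;return (x+y)/2,np.linalg.norm(x-y)
def blobs(m,lo,hi):
    n,l,s,c=cv2.connectedComponentsWithStats(m.astype(np.uint8))
    return [(tuple(c[i].round(1)),int(s[i][4])) for i in range(1,n) if lo<s[i][4]<hi]
E
python3 - <<'E'
from h import *
for n in("top0","side0"):
    im=load(n)["color"]; g=im.max(2)
    print(n,[b for b in blobs(g<50,30,900)])
    lab=cv2.cvtColor(im,cv2.COLOR_BGR2LAB).astype(int)
    print([lab[y,x].tolist() for x,y in ([(265,243),(300,260),(352,250),(262,160),(205,172),(442,165),(230,230),(330,200),(458,274)] if n=="top0" else [(374,186),(400,217),(426,262),(430,318),(350,150)])])
im=load("top0")["color"];b=cv2.cvtColor(im,cv2.COLOR_BGR2LAB)[...,2]
a=cv2.resize(im[110:310,160:490],None,fx=2.4,fy=2.4,interpolation=2)
cc=cv2.resize(np.clip((b[110:310,160:490].astype(int)-120)*12,0,255).astype(np.uint8),None,fx=1.2,fy=1.2)
cv2.imwrite("pics/crop.png",a);cv2.imwrite("pics/b.png",cc)
E
```

```text
top0 [((np.float64(271.6), np.float64(143.1)), 91), ((np.float64(516.3), np.float64(212.5)), 202), ((np.float64(113.3), np.float64(216.9)), 197), ((np.float64(362.3), np.float64(242.6)), 86), ((np.float64(279.9), np.float64(250.1)), 87), ((np.float64(186.9), np.float64(282.4)), 93), ((np.float64(395.4), np.float64(310.4)), 87), ((np.float64(20.2), np.float64(352.9)), 838), ((np.float64(188.8), np.float64(350.5)), 106), ((np.float64(347.8), np.float64(438.5)), 567)]
[[147, 128, 127], [151, 126, 127], [152, 128, 126], [149, 127, 128], [150, 127, 127], [147, 127, 127], [155, 127, 132], [152, 128, 131], [148, 127, 127]]
side0 [((np.float64(152.2), np.float64(25.5)), 122), ((np.float64(242.3), np.float64(18.4)), 128), ((np.float64(272.7), np.float64(43.7)), 54), ((np.float64(303.7), np.float64(53.4)), 35), ((np.float64(48.5), np.float64(68.0)), 244), ((np.float64(3.7), np.float64(100.6)), 84), ((np.float64(330.0), np.float64(132.6)), 68), ((np.float64(77.8), np.float64(176.3)), 103), ((np.float64(292.0), np.float64(179.7)), 55), ((np.float64(243.7), np.float64(184.8)), 32), ((np.float64(407.6), np.float64(208.3)), 69), ((np.float64(323.3), np.float64(218.3)), 68), ((np.float64(338.5), np.float64(261.8)), 80), ((np.float64(279.8), np.float64(286.3)), 93), ((np.float64(395.3), np.float64(367.8)), 265), ((np.float64(393.3), np.float64(388.4)), 55)]
[[77, 127, 127], [124, 128, 126], [122, 128, 126], [74, 129, 127], [122, 128, 130]]
```

View pics/crop.png

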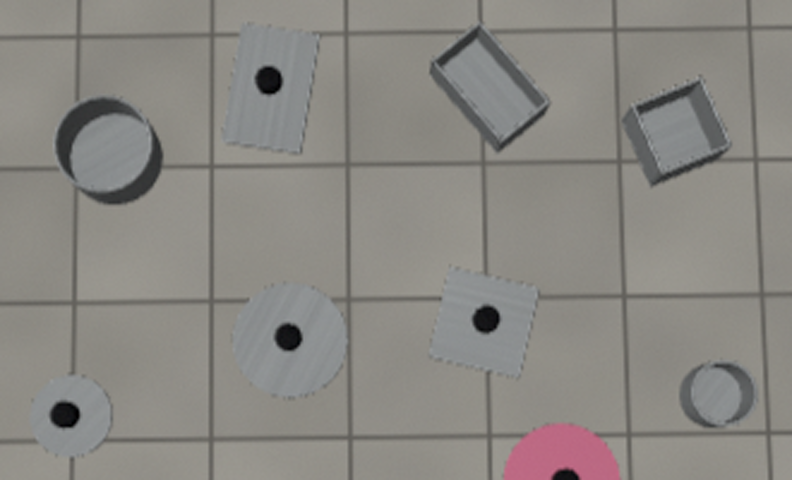

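View pics/b.png

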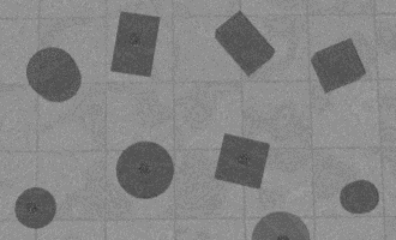

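The crop confirms the choices. The oblong, large round, square and small round steel lids have knobs at crop (268,80), (288,337), (486,319) and (65,414), and pink is apart. The Lab b channel separates the steel cleanly, so I can measure from it.

```bash
cat >> h.py <<'E'
S=4
def sil(c,seeds,thr=129.3):
    b=cv2.cvtColor(c["color"],cv2.COLOR_BGR2LAB)[...,2].astype(np.float32)
    b=cv2.GaussianBlur(cv2.resize(b,None,fx=S,fy=S,interpolation=cv2.INTER_CUBIC),(0,0),4)
    cs,_=cv2.findContours((b<thr).astype(np.uint8),cv2.RETR_EXTERNAL,cv2.CHAIN_APPROX_NONE);out={}
    for k,p in seeds.items():
        for q in cs:
            if cv2.contourArea(q)>2000 and cv2.pointPolygonTest(q,(p[0]*S,p[1]*S),False)>0: out[k]=((q[:,0,:]+.5)/S-.5)
    return out
def toz(c,q,z): return np.array([plane(c,u,v,z) for u,v in q])
def circ(P):
    A=np.c_[2*P[:,:2],np.ones(len(P))];s=np.linalg.lstsq(A,(P[:,:2]**2).sum(1),rcond=None)[0]
    return s[:2],np.sqrt(s[2]+s[0]**2+s[1]**2)
def half(c,P,out=True):  # rim arc: away from the camera's foot
    o=ray(c,0,0)[0][:2];m=P[:,:2].mean(0);d=(m-o)/np.linalg.norm(m-o)*(1 if out else -1)
    r=P[:,:2]-m;return P[(r@d)/np.linalg.norm(r,axis=1)>0.15]
def pix(c,X): return cv2.projectPoints(np.array([X],float),np.array(c["rvec"],float),np.array(c["tvec"],float),np.array([[c["fx"],0,c["cx"]],[0,c["fy"],c["cy"]],[0,0,1]]),None)[0].ravel()
E
python3 - <<'E'
from h import *
np.set_printoptions(precision=1,suppress=True)
T,D=load("top0"),load("side0")
K={'L':((279.9,250.1),(323.3,218.3)),'S':((186.9,282.4),(292,179.7)),'Q':((362.3,242.6),(338.5,261.8)),'O':((271.6,143.1),(407.6,208.3))}
for k,(a,b) in K.items(): print("knob",k,*tri(T,a,D,b), plane(T,*a,44))
ts=sil(T,{'L':(265,243),'S':(178,290),'Q':(352,250),'O':(262,160),'bL':(205,172),'bS':(458,274),'bQ':(442,165),'bO':(364,146)})
ds=sil(D,{'bL':(374,188),'bS':(321,338),'bQ':(430,320),'bO':(426,262),'L':(315,230),'S':(285,187),'Q':(330,272),'O':(395,215)})
for k in 'LSQO':
  for n,c,s in(("t",T,ts),("d",D,ds)):
    if k in s:
        P=toz(c,s[k],10)[:,:2].astype(np.float32)
        print(k,n,circ(P) if k in'LS' else cv2.minAreaRect(P))
for k,h in(('bL',60),('bS',50)):
  for n,c,s in(("t",T,ts),("d",D,ds)):
    if k in s: print(k,n,"rim",circ(half(c,toz(c,s[k],h))),"base",circ(half(c,toz(c,s[k],0),False)))
for k,h in(('bQ',55),('bO',45)):
  for n,c,s in(("t",T,ts),("d",D,ds)):
    if k in s:
        q=cv2.approxPolyN((s[k]*8).astype(np.int32),6)[0]/8.
        print(k,n,"rim\n",np.c_[q,toz(c,q,h)[:,:2],toz(c,q,0)[:,:2]])
E
```

```text
knob L [432.8  85.2  30.9] 2.2146182182966183 [432.6  84.3  44. ]
knob S [366.3 281.8  31. ] 3.134883692806273 [367.2 278.8  44. ]
knob Q [446.7 -89.9  31.4] 2.112234205547066 [446.4 -88.9  44. ]
knob O [666.1 102.4  31. ] 3.1055380540006516 [663.9 101.2  44. ]
L t (array([433.6,  85.1]), np.float64(51.297510559867945))
L d (array([431. ,  81.4]), np.float64(54.58479345208264))
S t (array([367.6, 281.3]), np.float64(36.189519715523964))
S d (array([365.3, 282.8]), np.float64(42.735809027790225))
Q t ((447.4455871582031, -89.73821258544922), (84.81439971923828, 84.63025665283203), 76.00041198730469)
Q d ((445.2720642089844, -91.56130981445312), (94.54240417480469, 87.19581604003906), 75.82221221923828)
O t ((666.8614501953125, 101.70585632324219), (74.17655944824219, 114.2365493774414), 80.5182113647461)
O d ((664.0256958007812, 105.44979858398438), (99.5360107421875, 117.64241790771484), 81.20252990722656)
bL t rim (array([604.6, 246.4]), np.float64(43.1019372086231)) base (array([605.2, 246.7]), np.float64(42.75161614948319))
bL d rim (array([600.1, 239.5]), np.float64(47.1649369895
[... 750 characters left out ...]
7]
 [ 404.4  316.   550.4 -296.8  568.5 -249.1]
 [ 405.6  297.1  566.5 -244.9  585.7 -193.5]
 [ 432.2  285.8  633.1 -218.5  657.  -165.2]]
bO t rim
 [[ 388.9  151.5  641.8 -150.   654.1 -155.9]
 [ 385.8  157.6  628.4 -143.   640.2 -148.6]
 [ 366.6  173.8  593.8 -101.3  604.2 -105.4]
 [ 339.4  141.4  665.5  -44.5  678.7  -46.5]
 [ 339.4  134.8  680.1  -44.7  693.9  -46.7]
 [ 359.5  117.9  717.1  -88.8  732.2  -92.4]]
bO d rim
 [[ 448.5  248.2  714.2  -89.1  738.1  -38.7]
 [ 446.   262.6  691.9 -138.5  714.5  -90.9]
 [ 423.   283.2  619.3 -198.6  637.8 -154.5]
 [ 402.6  270.8  584.2 -153.2  600.8 -106.5]
 [ 405.1  255.6  603.2 -102.6  620.8  -53. ]
 [ 429.1  236.9  680.2  -41.   702.2   12.1]]
```

Run:
```python
from h import *
np.set_printoptions(precision=1,suppress=True)
T,D=load("top0"),load("side0")
# same rim corner / rim centre seen in both views
print("bO corners",tri(T,(359.5,117.9),D,(448.5,248.2)),tri(T,(339.4,134.8),D,(429.1,236.9)))
print("bQ corners",tri(T,(452.1,141),D,(452.5,305.8)),tri(T,(423.1,153.2),D,(432.2,285.8)))
for k,a,b,h in(("bL",(604.6,246.4),(600.1,239.5),60),("bS",(379.3,-293.1),(377.4,-294),50)):
    print(k,tri(T,pix(T,(*a,h)),D,pix(D,(*b,h))))
```

```text
bO corners (array([715.7, -88.5,  44.9]), np.float64(2.5477616609328915)) (array([678.9, -44.6,  48. ]), np.float64(0.4447785609017841))
bQ corners (array([ 658.4, -283. ,   56.7]), np.float64(2.4586362237000534)) (array([ 633. , -220.6,   57.1]), np.float64(1.7006650630246618))
bL (array([603.9, 247.5,  55.2]), np.float64(3.627863460857588))
bS (array([ 378.4, -293.3,   49.2]), np.float64(1.8509147318940626))
```

send_rows --steps "1 0 0 0 0 0 0.0448;1 0 0 0 0 0 0.0448;1 0 0 0 0 0 0.0448;1 0 0 0 0 0 0.0448"

```text
time: 0.5
tool_pos: [258.6, 541.2, 235.9]
orientation: [0.0, 0.486, 0.874, -0.001]
force: [-0.4, -0.2, -0.6]
opening: 87.5
grip_force: 0.0
```

send_rows --steps "1 0 0 0 0 0 0.0448;1 0 0 0 0 0 0.0448;1 0 0 0 0 0 0.0448;1 0 0 0 0 0 0.0448"

```text
time: 0.9
tool_pos: [258.6, 541.2, 235.9]
orientation: [0.0, 0.709, 0.705, -0.001]
force: [0.3, 1.3, -0.4]
opening: 88.1
grip_force: 0.0
```

send_rows --steps "1 -0.87 0.36 0 0 0 0;1 -0.87 0.36 0 0 0 0;1 -0.87 0.36 0 0 0 0;1 -0.87 0.36 0 0 0 0"

```text
time: 1.3
tool_pos: [294.7, 453.4, 236.0]
orientation: [0.0, 0.707, 0.707, -0.001]
force: [0.7, 0.2, 0.4]
opening: 87.9
grip_force: 0.0
```

send_rows --steps "1 -0.87 0.36 0 0 0 0;1 -0.87 0.36 0 0 0 0;1 -0.87 0.36 0 0 0 0;1 -0.87 0.36 0 0 0 0"

```text
time: 1.7
tool_pos: [330.7, 366.3, 236.1]
orientation: [0.0, 0.707, 0.707, -0.0]
force: [-0.6, -0.2, -0.5]
opening: 87.6
grip_force: 0.0
```

send_rows --steps "1 -0.87 0.36 0 0 0 0;1 -0.87 0.36 0 0 0 0;1 -0.87 0.36 0 0 0 0;1 -0.87 0.36 0 0 0 0;1 0 0 0 0 0 0"

```text
time: 2.2
tool_pos: [367.2, 278.5, 236.4]
orientation: [0.0, 0.709, 0.706, -0.0]
force: [-0.0, 0.6, 0.9]
opening: 87.9
grip_force: 0.0
```

send_rows --steps "1 0 0 0.9 0 0 0;1 0 0 0.9 0 0 0;1 0 0 0.9 0 0 0;1 0 0 0.9 0 0 0;1 0 0 0 0 0 0"

```text
time: 2.7
tool_pos: [364.6, 280.0, 142.8]
orientation: [-0.001, 0.707, 0.707, -0.003]
force: [-0.7, -0.0, -1.0]
opening: 87.8
grip_force: 0.0
```

send_rows --steps "1 0 0 0.9 0 0 0;1 0 0 0.9 0 0 0;1 0 0 0.9 0 0 0;1 0 0 0 0 0 0;1 0 0 0 0 0 0"

```text
time: 3.2
tool_pos: [366.5, 280.7, 80.2]
orientation: [-0.0, 0.707, 0.707, 0.0]
force: [0.6, 0.4, -0.3]
opening: 87.6
grip_force: 0.0
```

Run:
```python
from cell import observe, eyes
import pickle,cv2
for n in("side","top"):
    c=eyes.capture(n); pickle.dump(c,open(f"{n}1.pkl","wb")); o=observe(); print(o["tool_pos"],o["orientation"])
from h import *
a=[cv2.resize(load(n)["color"][y:y+100,x:x+100],None,fx=4,fy=4) for n,x,y in(("side1",240,120),("top1",140,230))]
cv2.imwrite("pics/s1.png",np.hstack(a))
```

```text
[366.99734025 280.96165793  80.9945331 ] [1.45789450e-04 7.07344365e-01 7.06868379e-01 1.01161718e-03]
[367.19823054 281.01622179  81.23990516] [2.42144323e-04 7.07369851e-01 7.06842234e-01 1.37491261e-03]
```

View pics/s1.png

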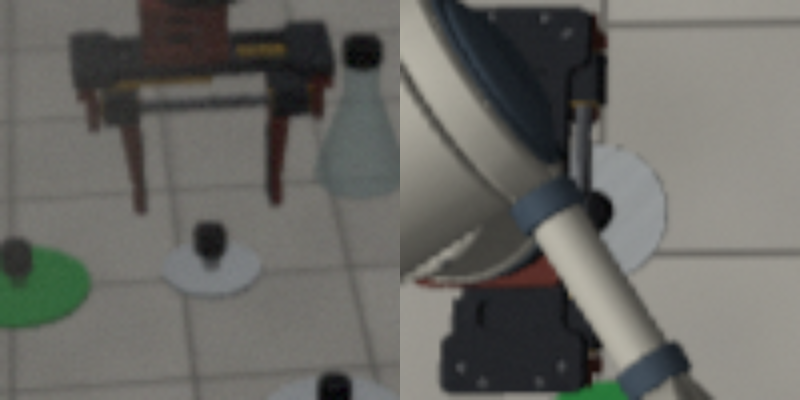

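The jaws straddle the small steel lid's knob (crop 210,240 in the side view). The green lid and the flask are clear.

send_rows --steps "1 0 0 0.8 0 0 0;1 0 0 0.8 0 0 0;1 0 0 0.4 0 0 0;1 0 0 0 0 0 0;1 0 0 0 0 0 0"

```text
time: 3.8
tool_pos: [367.0, 280.6, 30.3]
orientation: [0.0, 0.707, 0.707, 0.001]
force: [0.3, -0.1, -0.1]
opening: 87.8
grip_force: 0.0
```

send_rows --steps "-1 0 0 0 0 0 0;-1 0 0 0 0 0 0;-1 0 0 0 0 0 0;-1 0 0 0 0 0 0;-1 0 0 0 0 0 0"

```text
time: 4.3
tool_pos: [366.5, 280.3, 29.3]
orientation: [0.0, 0.707, 0.707, 0.0]
force: [0.3, -0.7, -0.9]
opening: 51.1
grip_force: 0.0
```

send_rows --steps "-1 0 0 0 0 0 0;-1 0 0 0 0 0 0;-1 0 0 0 0 0 0;-1 0 0 0 0 0 0;-1 0 0 0 0 0 0"

```text
time: 4.8
tool_pos: [366.6, 280.3, 29.2]
orientation: [0.0, 0.707, 0.707, 0.0]
force: [2.0, 0.5, -1.0]
opening: 22.9
grip_force: 30.0
```

send_rows --steps "-1 0 0 -0.3 0 0 0;-1 0 0 -0.9 0 0 0;-1 0 0 -0.9 0 0 0;-1 0 0 -0.9 0 0 0;-1 0 0 -0.9 0 0 0"

```text
time: 5.3
tool_pos: [366.1, 280.1, 127.7]
orientation: [-0.0, 0.707, 0.707, -0.0]
force: [0.4, -0.1, -2.7]
opening: 23.4
grip_force: 30.0
```

send_rows --steps "-1 0 0 -0.9 0 0 0;-1 0 0 -0.9 0 0 0;-1 0 0 -0.7 0 0 0;-1 0 0 0 0 0 0;-1 0 0 0 0 0 0"

```text
time: 5.8
tool_pos: [366.4, 280.2, 188.8]
orientation: [-0.0, 0.707, 0.707, -0.0]
force: [-0.3, -0.8, -2.1]
opening: 23.4
grip_force: 30.0
```

send_rows --steps "-1 -0.4 0.02 0 0 0 0;-1 -0.957 0.02 0 0 0 0;-1 -0.957 0.02 0 0 0 0;-1 -0.957 0.02 0 0 0 0;-1 -0.957 0.02 0 0 0 0"

```text
time: 6.3
tool_pos: [368.2, 172.9, 187.6]
orientation: [-0.0, 0.707, 0.707, -0.001]
force: [0.1, 0.2, -1.5]
opening: 23.4
grip_force: 30.0
```

send_rows --steps "-1 -0.957 0.02 0 0 0 0;-1 -0.957 0.02 0 0 0 0;-1 -0.957 0.02 0 0 0 0;-1 -0.957 0.02 0 0 0 0;-1 -0.957 0.02 0 0 0 0"

```text
time: 6.8
tool_pos: [370.4, 53.5, 187.7]
orientation: [-0.001, 0.708, 0.707, -0.001]
force: [0.8, 0.9, -2.5]
opening: 23.3
grip_force: 30.0
```

send_rows --steps "-1 -0.957 0.02 0 0 0 0;-1 -0.957 0.02 0 0 0 0;-1 -0.957 0.02 0 0 0 0;-1 -0.957 0.02 0 0 0 0;-1 -0.957 0.02 0 0 0 0"

```text
time: 7.3
tool_pos: [372.6, -66.0, 187.7]
orientation: [-0.001, 0.708, 0.707, -0.001]
force: [-0.6, -0.6, -2.2]
opening: 23.0
grip_force: 30.0
```

send_rows --steps "-1 -0.957 0.02 0 0 0 0;-1 -0.957 0.02 0 0 0 0;-1 -0.957 0.02 0 0 0 0;-1 -0.957 0.02 0 0 0 0;-1 -0.957 0.02 0 0 0 0"

```text
time: 7.8
tool_pos: [374.9, -185.4, 187.6]
orientation: [-0.001, 0.708, 0.707, -0.0]
force: [0.6, -0.8, -2.3]
opening: 23.2
grip_force: 30.0
```

send_rows --steps "-1 -0.957 0.02 0 0 0 0;-1 -0.957 0.02 0 0 0 0;-1 -0.957 0.02 0 0 0 0;-1 -0.957 0.02 0 0 0 0;-1 -0.557 0.02 0 0 0 0"

```text
time: 8.3
tool_pos: [377.2, -295.2, 187.5]
orientation: [-0.001, 0.708, 0.706, -0.0]
force: [0.1, 0.5, -2.2]
opening: 23.5
grip_force: 30.0
```

send_rows --steps "-1 0 0 0.9 0 0 0;-1 0 0 0.9 0 0 0;-1 0 0 0.9 0 0 0;-1 0 0 0 0 0 0;-1 0 0 0 0 0 0"

```text
time: 8.8
tool_pos: [378.0, -293.6, 121.4]
orientation: [-0.001, 0.707, 0.707, -0.0]
force: [-0.2, 0.4, -2.2]
opening: 23.4
grip_force: 30.0
```

Run:
```python
from cell import observe, eyes
import pickle,cv2
for n in("side","top"):
    c=eyes.capture(n); pickle.dump(c,open(f"{n}2.pkl","wb"))
    o=observe(); print(o["tool_pos"],o["orientation"],o["force"])
from h import *
a=[cv2.resize(load(n)["color"][y:y+100,x:x+100],None,fx=4,fy=4) for n,x,y in(("side2",270,260),("top2",410,220))]
cv2.imwrite("pics/s2.png",np.hstack(a))
```

```text
[ 378.49000389 -293.97961466  122.48395029] [3.09003734e-04 7.07385802e-01 7.06827582e-01 3.26073807e-05] [ 0.26070327  0.19291075 -1.07448025]
[ 378.77346941 -294.22621965  123.07146914] [9.04094363e-04 7.07394050e-01 7.06818815e-01 6.02461784e-05] [ 0.79529802 -0.59825765 -1.6635671 ]
```

View pics/s2.png

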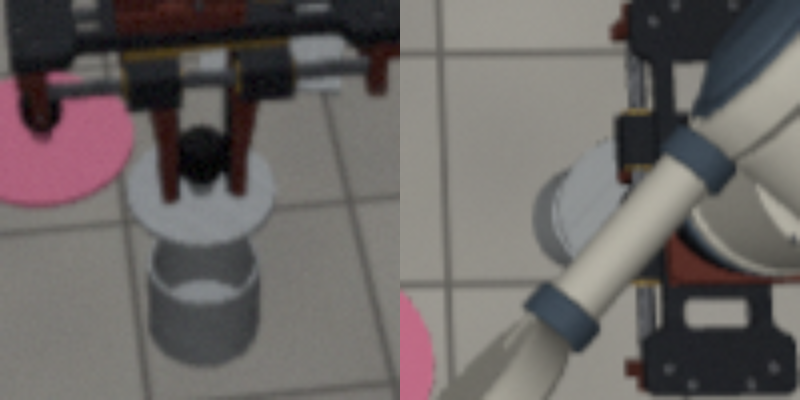

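The lid is held level over the small bowl (crop 200,180), with the bowl's mouth just below it. I'll lower it slowly.

send_rows --steps "-1 0 0 0.7 0 0 0;-1 0 0 0.7 0 0 0;-1 0 0 0.3 0 0 0;-1 0 0 0.06 0 0 0;-1 0 0 0 0 0 0"

```text
time: 9.4
tool_pos: [378.7, -294.2, 78.6]
orientation: [0.001, 0.707, 0.707, 0.0]
force: [0.5, 0.3, -1.5]
opening: 23.2
grip_force: 30.0
```

send_rows --steps "-1 0 0 0.04 0 0 0;-1 0 0 0.04 0 0 0;-1 0 0 0.04 0 0 0;-1 0 0 0 0 0 0"

```text
time: 9.8
tool_pos: [378.4, -293.9, 74.7]
orientation: [0.0, 0.707, 0.707, 0.0]
force: [0.1, -0.3, -2.3]
opening: 23.6
grip_force: 30.0
```

send_rows --steps "-1 0 0 0.02 0 0 0;-1 0 0 0.02 0 0 0;-1 0 0 0 0 0 0"

```text
time: 10.1
tool_pos: [378.4, -293.9, 73.5]
orientation: [-0.0, 0.707, 0.707, -0.0]
force: [0.4, -0.4, -2.1]
opening: 23.2
grip_force: 30.0
```

send_rows --steps "-1 0 0 0.02 0 0 0;-1 0 0 0.02 0 0 0;-1 0 0 0 0 0 0"

```text
time: 10.4
tool_pos: [378.5, -294.0, 73.1]
orientation: [0.0, 0.707, 0.707, 0.0]
force: [-0.9, 1.1, 1.6]
opening: 23.3
grip_force: 30.0
```

send_rows --steps "1 0 0 0 0 0 0;1 0 0 0 0 0 0;1 0 0 0 0 0 0;1 0 0 0 0 0 0;1 0 0 0 0 0 0"

```text
time: 10.9
tool_pos: [378.4, -293.9, 72.6]
orientation: [-0.0, 0.707, 0.707, 0.0]
force: [-0.3, 0.1, -0.4]
opening: 59.6
grip_force: 0.0
```

send_rows --steps "1 0 0 -0.5 0 0 0;1 0 0 -0.9 0 0 0;1 0 0 -0.9 0 0 0;1 0 0 -0.9 0 0 0;1 0 0 -0.9 0 0 0"

```text
time: 11.4
tool_pos: [378.5, -294.0, 177.2]
orientation: [0.001, 0.707, 0.707, 0.0]
force: [0.2, 0.6, -0.1]
opening: 87.7
grip_force: 0.0
```

send_rows --steps "1 0.908 0.306 -0.4 0 0 0;1 0.908 0.306 0 0 0 0;1 0.908 0.306 0 0 0 0;1 0.908 0.306 0 0 0 0;1 0.908 0.306 0 0 0 0"

```text
time: 11.9
tool_pos: [417.1, -179.6, 186.4]
orientation: [0.001, 0.707, 0.707, 0.0]
force: [0.5, 0.3, 0.4]
opening: 88.0
grip_force: 0.0
```

send_rows --steps "1 0.908 0.306 0 0 0 0;1 0.908 0.306 0 0 0 0;1 0.908 0.306 0 0 0 0;1 0.908 0.306 0 0 0 0;1 0 0 0 0 0 0"

```text
time: 12.4
tool_pos: [448.1, -87.8, 186.2]
orientation: [0.0, 0.706, 0.708, 0.001]
force: [-0.2, -0.3, 0.5]
opening: 87.4
grip_force: 0.0
```

send_rows --steps "1 0 0 0.9 0 0 0;1 0 0 0.9 0 0 0;1 0 0 0.9 0 0 0;1 0 0 0.9 0 0 0;1 0 0 0 0 0 0"

```text
time: 12.9
tool_pos: [445.6, -90.1, 92.4]
orientation: [-0.002, 0.708, 0.707, -0.002]
force: [0.3, -0.1, 0.3]
opening: 88.1
grip_force: 0.0
```

Run:
```python
from cell import observe, eyes
import pickle,cv2
for n in("side","top"):
    c=eyes.capture(n); pickle.dump(c,open(f"{n}3.pkl","wb")); 
    o=observe(); print(o["tool_pos"],o["orientation"],o["force"])
from h import *
a=[cv2.resize(load(n)["color"][y:y+150,x:x+150],None,fx=2.66,fy=2.66) for n,x,y in(("side3",260,220),("top3",350,160))]
cv2.imwrite("pics/s3.png",np.hstack(a))
```

```text
[446.49672842 -90.20680966  94.44573234] [-0.00105651  0.70765131  0.70656059 -0.00079806] [0.39108701 0.08262603 0.65790049]
[447.35361235 -90.32535253  95.91495379] [ 7.08424148e-05  7.07645425e-01  7.06567713e-01 -1.16156340e-04] [0.75597478 0.2591734  0.96300546]
```

View pics/s3.png

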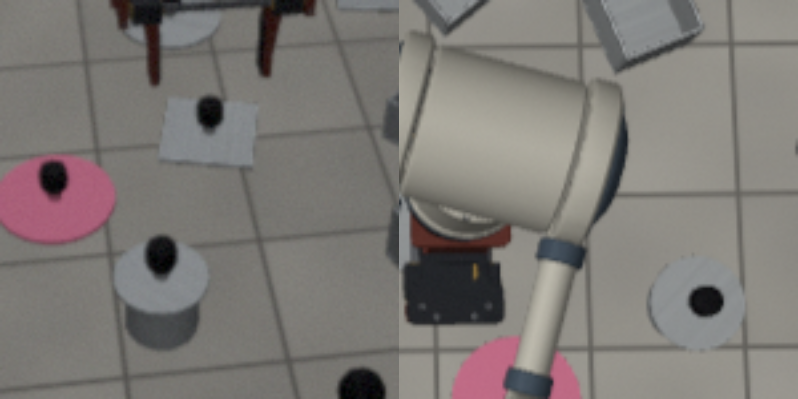

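The small lid sits centred on its bowl, with its knob at crop (160,255) in the side view and (706,300) in the top view. The gripper is above the square lid, so I'll take that next.

send_rows --steps "1 0 0 0.9 0 0 0;1 0 0 0.9 0 0 0;1 0 0 0.8 0 0 0;1 0 0 0 0 0 0;1 0 0 0 0 0 0"

```text
time: 13.5
tool_pos: [448.2, -90.1, 31.9]
orientation: [0.001, 0.707, 0.707, 0.0]
force: [0.3, 0.2, 0.5]
opening: 87.8
grip_force: 0.0
```

send_rows --steps "-1 0 0 0 0 0 0;-1 0 0 0 0 0 0;-1 0 0 0 0 0 0;-1 0 0 0 0 0 0;-1 0 0 0 0 0 0"

```text
time: 14.0
tool_pos: [447.6, -89.7, 30.3]
orientation: [0.0, 0.707, 0.707, 0.0]
force: [-0.3, -0.5, 0.6]
opening: 51.5
grip_force: 0.0
```

send_rows --steps "-1 0 0 0 0 0 0;-1 0 0 0 0 0 0;-1 0 0 0 0 0 0;-1 0 0 0 0 0 0;-1 0 0 0 0 0 0"

```text
time: 14.5
tool_pos: [447.5, -89.7, 30.1]
orientation: [-0.0, 0.707, 0.707, 0.0]
force: [0.4, 0.3, -0.5]
opening: 23.5
grip_force: 30.0
```

send_rows --steps "-1 0 0 -0.3 0 0 0;-1 0 0 -0.9 0 0 0;-1 0 0 -0.9 0 0 0;-1 0 0 -0.9 0 0 0;-1 0 0 -0.9 0 0 0"

```text
time: 15.0
tool_pos: [447.3, -89.7, 128.8]
orientation: [-0.0, 0.707, 0.707, -0.0]
force: [-0.1, -0.3, -1.5]
opening: 23.5
grip_force: 30.0
```

send_rows --steps "-1 0 0 -0.9 0 0 0;-1 0 0 -0.9 0 0 0;-1 0 0 -0.5 0 0 0;-1 0 0 0 0 0 0"

```text
time: 15.4
tool_pos: [448.2, -89.9, 187.3]
orientation: [0.002, 0.707, 0.707, 0.001]
force: [0.2, -0.5, -1.6]
opening: 23.1
grip_force: 30.0
```

send_rows --steps "-1 -0.874 0.84 0 0 0 0;-1 -0.874 0.84 0 0 0 0;-1 -0.874 0.84 0 0 0 0;-1 -0.874 0.84 0 0 0 0"

```text
time: 15.8
tool_pos: [531.6, -177.8, 183.2]
orientation: [-0.001, 0.707, 0.707, -0.001]
force: [0.5, 0.0, -2.2]
opening: 23.5
grip_force: 30.0
```

send_rows --steps "-1 -0.874 0.84 0 0 0 0;-1 -0.874 0.84 0 0 0 0;-1 -0.874 0.84 0 0 0 0;-1 -0.874 0.84 0 0 0 0;-1 0 0 0 0 0 0"

```text
time: 16.3
tool_pos: [615.7, -266.7, 180.4]
orientation: [-0.002, 0.708, 0.706, -0.001]
force: [-0.0, 0.6, -2.3]
opening: 23.5
grip_force: 30.0
```

send_rows --steps "-1 0 0 0.5 0 0 -0.0394;-1 0 0 0.5 0 0 -0.0394;-1 0 0 0.5 0 0 -0.0394;-1 0 0 0.5 0 0 -0.0394;-1 0 0 0.3 0 0 -0.0394"

```text
time: 16.8
tool_pos: [614.0, -263.5, 125.0]
orientation: [-0.002, 0.456, 0.89, 0.0]
force: [-0.4, 0.8, -1.2]
opening: 23.2
grip_force: 30.0
```

send_rows --steps "-1 0 0 0 0 0 0;-1 0 0 0 0 0 0;-1 0 0 0 0 0 0"

```text
time: 17.1
tool_pos: [615.3, -264.5, 128.2]
orientation: [0.0, 0.46, 0.888, 0.0]
force: [0.4, -0.2, -0.9]
opening: 23.1
grip_force: 30.0
```

Run:
```python
from cell import observe, eyes
import pickle,cv2
for n in("side","top"):
    c=eyes.capture(n); pickle.dump(c,open(f"{n}4.pkl","wb")); 
    o=observe(); print(o["tool_pos"],o["orientation"],o["force"])
from h import *
a=[cv2.resize(load(n)["color"][y:y+120,x:x+120],None,fx=3.33,fy=3.33) for n,x,y in(("side4",370,240),("top4",380,110))]
cv2.imwrite("pics/s4.png",np.hstack(a))
```

```text
[ 615.42313642 -264.56525859  128.4496135 ] [5.31866867e-04 4.59403093e-01 8.88227738e-01 3.02497129e-05] [-0.60286374 -0.35476608 -1.02974398]
[ 615.4787987  -264.64106584  128.46242579] [5.76077729e-04 4.59185775e-01 8.88340076e-01 2.39455771e-05] [-0.07304434 -0.30521397 -1.71791914]
```

View pics/s4.png

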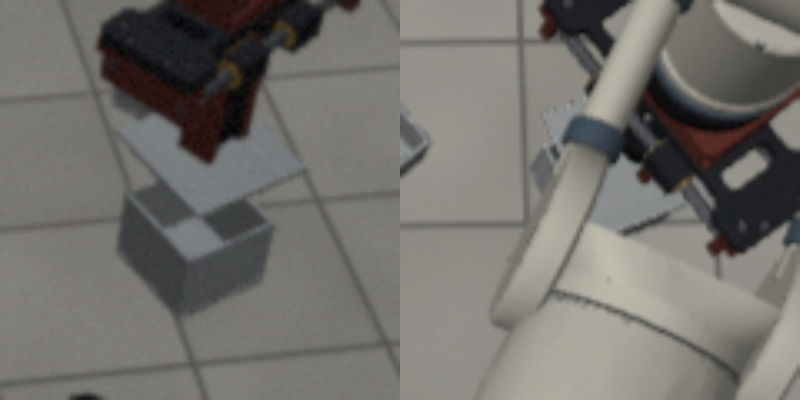

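The square lid is parallel to the bowl's sides: its near edges in the side crop, (115,125)-(205,213)-(305,165), match the rim. Lowering.

send_rows --steps "-1 0 0 0.7 0 0 0;-1 0 0 0.7 0 0 0;-1 0 0 0.36 0 0 0;-1 0 0 0.06 0 0 0;-1 0 0 0 0 0 0"

```text
time: 17.7
tool_pos: [615.1, -264.6, 81.7]
orientation: [-0.0, 0.459, 0.889, -0.0]
force: [0.1, -0.3, -1.4]
opening: 23.3
grip_force: 30.0
```

send_rows --steps "-1 0 0 0.03 0 0 0;-1 0 0 0.03 0 0 0;-1 0 0 0.02 0 0 0;-1 0 0 0 0 0 0;-1 0 0 0 0 0 0"

```text
time: 18.2
tool_pos: [615.3, -264.7, 80.3]
orientation: [0.0, 0.459, 0.889, 0.0]
force: [-0.6, -1.0, -1.3]
opening: 23.3
grip_force: 30.0
```

send_rows --steps "-1 0 0 0.02 0 0 0;-1 0 0 0.02 0 0 0;-1 0 0 0 0 0 0"

```text
time: 18.5
tool_pos: [615.3, -264.7, 79.1]
orientation: [0.0, 0.459, 0.889, 0.0]
force: [-0.6, -0.2, -0.2]
opening: 23.6
grip_force: 30.0
```

send_rows --steps "-1 0 0 0.02 0 0 0;-1 0 0 0 0 0 0;-1 0 0 0 0 0 0"

```text
time: 18.8
tool_pos: [615.3, -264.7, 79.1]
orientation: [0.0, 0.459, 0.889, -0.0]
force: [-1.5, 0.8, 2.8]
opening: 23.1
grip_force: 30.0
```

send_rows --steps "-1 0 0 0.01 0 0 0;-1 0 0 0 0 0 0;-1 0 0 0 0 0 0"

```text
time: 19.1
tool_pos: [615.4, -264.7, 79.1]
orientation: [0.0, 0.459, 0.889, -0.0]
force: [-3.0, 1.3, 4.8]
opening: 23.1
grip_force: 30.0
```

send_rows --steps "1 0 0 0 0 0 0;1 0 0 0 0 0 0;1 0 0 0 0 0 0;1 0 0 0 0 0 0;1 0 0 0 0 0 0"

```text
time: 19.6
tool_pos: [615.3, -264.7, 78.1]
orientation: [-0.0, 0.459, 0.889, 0.0]
force: [0.2, -0.2, 0.3]
opening: 60.0
grip_force: 0.0
```

send_rows --steps "1 0 0 -0.5 0 0 0;1 0 0 -0.9 0 0 0;1 0 0 -0.9 0 0 0;1 0 0 -0.9 0 0 0;1 0 0 -0.9 0 0 0"

```text
time: 20.1
tool_pos: [615.3, -264.7, 183.1]
orientation: [0.001, 0.459, 0.889, -0.0]
force: [0.7, 0.3, 0.4]
opening: 88.0
grip_force: 0.0
```

send_rows --steps "1 0 0 -0.1 0 0 0.0394;1 0 0 -0.1 0 0 0.0394;1 0 0 -0.1 0 0 0.0394;1 0 0 0 0 0 0.0394;1 0 0 0 0 0 0.0394"

```text
time: 20.6
tool_pos: [615.4, -264.7, 189.8]
orientation: [0.001, 0.709, 0.705, 0.0]
force: [-0.5, -0.2, 0.0]
opening: 87.8
grip_force: 0.0
```

send_rows --steps "1 0.916 0.128 0 0 0 0;1 0.916 0.128 0 0 0 0;1 0.916 0.128 0 0 0 0;1 0.916 0.128 0 0 0 0;1 0.916 0.128 0 0 0 0"

```text
time: 21.1
tool_pos: [631.6, -149.3, 189.7]
orientation: [0.001, 0.707, 0.707, 0.0]
force: [0.1, 0.1, 0.3]
opening: 87.8
grip_force: 0.0
```

send_rows --steps "1 0.916 0.128 0 0 0 0;1 0.916 0.128 0 0 0 0;1 0.916 0.128 0 0 0 0;1 0.916 0.128 0 0 0 0;1 0.916 0.128 0 0 0 0"

```text
time: 21.6
tool_pos: [647.7, -34.8, 189.7]
orientation: [0.001, 0.707, 0.707, 0.0]
force: [0.1, -0.2, -1.0]
opening: 87.9
grip_force: 0.0
```

send_rows --steps "1 0.916 0.128 0 0 0 0;1 0.916 0.128 0 0 0 0;1 0.916 0.128 0 0 0 0;1 0.916 0.128 0 0 0 0;1 0.916 0.128 0 0 0 0"

```text
time: 22.1
tool_pos: [663.8, 79.7, 189.7]
orientation: [0.0, 0.707, 0.707, 0.0]
force: [-0.0, 0.0, -0.5]
opening: 87.8
grip_force: 0.0
```

send_rows --steps "1 0.916 0.128 0 0 0 0;1 0 0 0.6 0 0 0;1 0 0 0.9 0 0 0;1 0 0 0.9 0 0 0;1 0 0 0.9 0 0 0"

```text
time: 22.6
tool_pos: [666.7, 100.8, 104.9]
orientation: [0.0, 0.708, 0.707, -0.0]
force: [0.3, 0.6, 0.2]
opening: 88.0
grip_force: 0.0
```

send_rows --steps "1 0 0 0 0 0 0;1 0 0 0 0 0 0;1 0 0 0 0 0 0;1 0 0 0 0 0 0;1 0 0 0 0 0 0"

```text
time: 23.1
tool_pos: [667.4, 101.7, 107.4]
orientation: [0.001, 0.707, 0.707, 0.001]
force: [-0.3, -0.3, -0.2]
opening: 87.6
grip_force: 0.0
```

Run:
```python
from cell import observe, eyes
import pickle,cv2
for n in("side","top"):
    c=eyes.capture(n); pickle.dump(c,open(f"{n}5.pkl","wb")); 
    o=observe(); print(o["tool_pos"],o["orientation"],o["force"])
from h import *
a=[cv2.resize(load(n)["color"][y:y+170,x:x+170],None,fx=2.35,fy=2.35) for n,x,y in(("side5",320,160),("top5",310,110))]
cv2.imwrite("pics/s5.png",np.hstack(a))
```

```text
[667.26426152 101.68901818 107.00232316] [5.14514759e-04 7.07448349e-01 7.06764577e-01 6.33980046e-04] [0.27625114 0.01043236 0.58969239]
[667.13183131 101.68334285 106.68489358] [3.72916360e-04 7.07435741e-01 7.06777435e-01 4.37027359e-04] [ 0.48196178  0.02280599 -0.19458632]
```

View pics/s5.png

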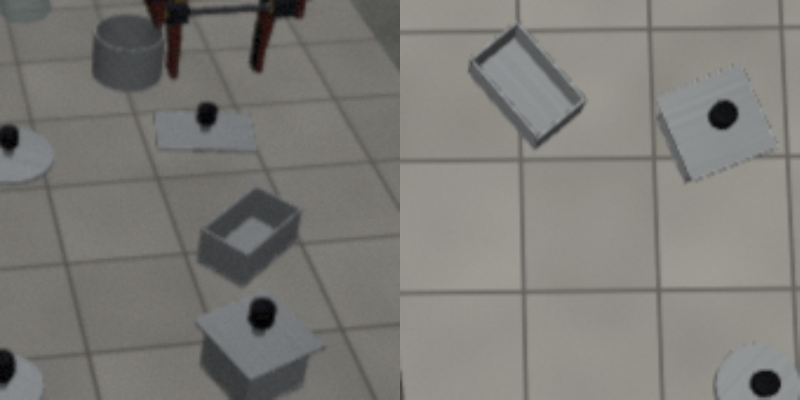

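The square lid lies flat and aligned on its bowl (top crop 720,120). The jaws are above the oblong lid's knob (side crop 207,113).

send_rows --steps "1 0 0 0.9 0 0 0;1 0 0 0.9 0 0 0;1 0 0 0.9 0 0 0;1 0 0 0.34 0 0 0;1 0 0 0 0 0 0"

```text
time: 23.7
tool_pos: [665.9, 101.6, 28.2]
orientation: [-0.001, 0.707, 0.707, -0.001]
force: [-0.4, -0.5, -0.6]
opening: 88.0
grip_force: 0.0
```

send_rows --steps "-1 0 0 0 0 0 0;-1 0 0 0 0 0 0;-1 0 0 0 0 0 0;-1 0 0 0 0 0 0;-1 0 0 0 0 0 0"

```text
time: 24.2
tool_pos: [667.0, 101.7, 30.4]
orientation: [0.0, 0.707, 0.707, 0.0]
force: [0.1, -0.1, 0.4]
opening: 51.6
grip_force: 0.0
```

send_rows --steps "-1 0 0 0 0 0 0;-1 0 0 0 0 0 0;-1 0 0 0 0 0 0;-1 0 0 0 0 0 0;-1 0 0 0 0 0 0"

```text
time: 24.7
tool_pos: [666.8, 101.7, 29.8]
orientation: [-0.0, 0.707, 0.707, -0.0]
force: [-0.6, -0.2, 0.3]
opening: 23.7
grip_force: 30.0
```

send_rows --steps "-1 0 0 -0.3 0 0 0;-1 0 0 -0.9 0 0 0;-1 0 0 -0.9 0 0 0;-1 0 0 -0.9 0 0 0;-1 0 0 -0.9 0 0 0"

```text
time: 25.2
tool_pos: [666.6, 101.7, 128.5]
orientation: [-0.0, 0.707, 0.707, -0.0]
force: [-0.0, -0.1, -2.1]
opening: 23.5
grip_force: 30.0
```

send_rows --steps "-1 0 0 -0.9 0 0 0;-1 0 0 -0.9 0 0 0;-1 0 0 -0.5 0 0 0;-1 0 0 0 0 0 0"

```text
time: 25.6
tool_pos: [667.7, 101.8, 187.7]
orientation: [0.001, 0.707, 0.707, 0.002]
force: [0.1, -0.9, -1.5]
opening: 23.3
grip_force: 30.0
```

send_rows --steps "-1 -0.886 -0.027 0 0 0 0;-1 -0.886 -0.027 0 0 0 0;-1 -0.886 -0.027 0 0 0 0;-1 -0.886 -0.027 0 0 0 0;-1 -0.886 -0.027 0 0 0 0"

```text
time: 26.1
tool_pos: [662.7, -9.9, 182.7]
orientation: [-0.001, 0.707, 0.707, -0.001]
force: [0.3, 0.5, -1.3]
opening: 23.6
grip_force: 30.0
```

send_rows --steps "-1 -0.886 -0.027 0 0 0 0;-1 -0.886 -0.027 0 0 0 0;-1 -0.886 -0.027 0 0 0 0;-1 -0.886 -0.027 0 0 0 0;-1 0 0 0 0 0 0"

```text
time: 26.6
tool_pos: [659.8, -100.4, 182.7]
orientation: [-0.001, 0.709, 0.706, -0.001]
force: [0.1, 0.2, -1.7]
opening: 23.3
grip_force: 30.0
```

send_rows --steps "-1 0 0 0.43 0 0 -0.0451;-1 0 0 0.43 0 0 -0.0451;-1 0 0 0.43 0 0 -0.0451;-1 0 0 0.43 0 0 -0.0451;-1 0 0 0.43 0 0 -0.0451"

```text
time: 27.1
tool_pos: [660.1, -96.5, 129.2]
orientation: [-0.001, 0.415, 0.91, -0.0]
force: [-0.1, 0.3, -0.7]
opening: 23.4
grip_force: 30.0
```

send_rows --steps "-1 0 0 0.43 0 0 -0.0451;-1 0 0 0 0 0 0;-1 0 0 0 0 0 0;-1 0 0 0 0 0 0;-1 0 0 0 0 0 0"

```text
time: 27.6
tool_pos: [660.9, -97.5, 121.2]
orientation: [0.001, 0.354, 0.935, 0.0]
force: [1.1, -0.3, -2.8]
opening: 23.3
grip_force: 30.0
```

Run:
```python
from cell import observe, eyes
import pickle,cv2
for n in("side","top"):
    c=eyes.capture(n); pickle.dump(c,open(f"{n}6.pkl","wb")); 
    o=observe(); print(o["tool_pos"],o["orientation"],o["force"])
from h import *
a=[cv2.resize(load(n)["color"][y:y+120,x:x+120],None,fx=3.33,fy=3.33) for n,x,y in(("side6",370,190),("top6",310,90))]
cv2.imwrite("pics/s6.png",np.hstack(a))
```

```text
[660.86541031 -97.63293095 121.13739312] [5.40952400e-04 3.53629476e-01 9.35385424e-01 9.97723061e-05] [ 1.17460412 -0.16154149 -2.46531003]
[660.84267263 -97.64146735 121.05479581] [5.00791497e-04 3.53462753e-01 9.35448460e-01 1.02042315e-04] [ 0.59445672 -0.00714758 -1.36672635]
```

View pics/s6.png

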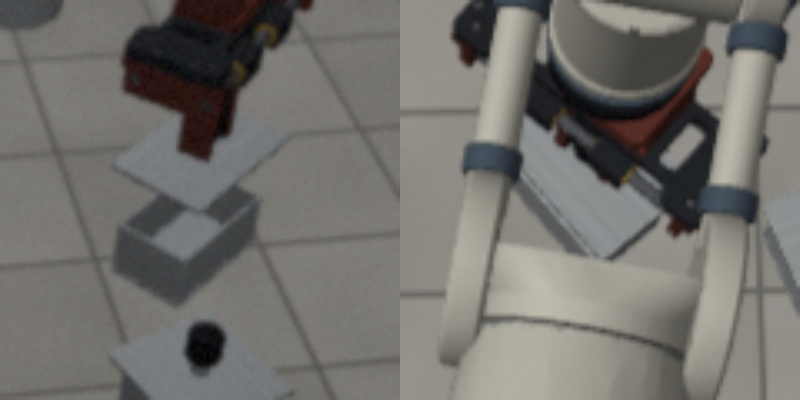

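The oblong lid is level and parallel to its bowl (lid edges in the side crop (115,162)-(200,208)-(290,140)). Lowering.

send_rows --steps "-1 0 0 0.7 0 0 0;-1 0 0 0.7 0 0 0;-1 0 0 0.4 0 0 0;-1 0 0 0.1 0 0 0;-1 0 0 0 0 0 0"

```text
time: 28.2
tool_pos: [660.2, -97.6, 72.1]
orientation: [-0.001, 0.353, 0.936, -0.0]
force: [0.0, -0.0, -1.8]
opening: 23.6
grip_force: 30.0
```

send_rows --steps "-1 0 0 0.03 0 0 0;-1 0 0 0.03 0 0 0;-1 0 0 0.02 0 0 0;-1 0 0 0 0 0 0;-1 0 0 0 0 0 0"

```text
time: 28.7
tool_pos: [660.7, -97.7, 71.1]
orientation: [0.0, 0.353, 0.936, 0.0]
force: [0.6, 0.2, -2.1]
opening: 23.3
grip_force: 30.0
```

send_rows --steps "-1 0 0 0.02 0 0 0;-1 0 0 0 0 0 0;-1 0 0 0 0 0 0"

```text
time: 29.0
tool_pos: [660.6, -97.7, 70.3]
orientation: [-0.0, 0.353, 0.936, -0.0]
force: [-0.2, 0.4, -1.4]
opening: 23.2
grip_force: 30.0
```

send_rows --steps "-1 0 0 0.03 0 0 0;-1 0 0 0.02 0 0 0;-1 0 0 0 0 0 0"

```text
time: 29.3
tool_pos: [660.5, -97.6, 68.9]
orientation: [-0.0, 0.353, 0.936, -0.0]
force: [0.9, 0.8, -1.2]
opening: 23.6
grip_force: 30.0
```

send_rows --steps "-1 0 0 0.02 0 0 0;-1 0 0 0 0 0 0;-1 0 0 0 0 0 0"

```text
time: 29.6
tool_pos: [660.6, -97.7, 68.8]
orientation: [0.0, 0.353, 0.936, -0.0]
force: [-1.0, 0.7, -1.2]
opening: 23.3
grip_force: 30.0
```

send_rows --steps "-1 0 0 0.01 0 0 0;-1 0 0 0 0 0 0;-1 0 0 0 0 0 0"

```text
time: 29.9
tool_pos: [660.6, -97.7, 68.8]
orientation: [0.0, 0.353, 0.936, 0.0]
force: [-1.6, 0.4, 3.0]
opening: 23.2
grip_force: 30.0
```

send_rows --steps "1 0 0 0 0 0 0;1 0 0 0 0 0 0;1 0 0 0 0 0 0;1 0 0 0 0 0 0;1 0 0 0 0 0 0"

```text
time: 30.4
tool_pos: [660.6, -97.7, 68.3]
orientation: [-0.0, 0.353, 0.936, -0.0]
force: [-0.6, -0.6, 0.7]
opening: 59.5
grip_force: 0.0
```

send_rows --steps "1 0 0 -0.5 0 0 0;1 0 0 -0.9 0 0 0;1 0 0 -0.9 0 0 0;1 0 0 -0.9 0 0 0;1 0 0 -0.9 0 0 0"

```text
time: 30.9
tool_pos: [660.6, -97.6, 173.1]
orientation: [0.001, 0.353, 0.936, 0.0]
force: [-0.8, 0.1, 0.1]
opening: 87.7
grip_force: 0.0
```

send_rows --steps "1 0 0 -0.2 0 0 0.0451;1 0 0 -0.2 0 0 0.0451;1 0 0 -0.2 0 0 0.0451;1 0 0 0 0 0 0.0451;1 0 0 0 0 0 0.0451"

```text
time: 31.4
tool_pos: [660.8, -97.7, 187.5]
orientation: [0.001, 0.658, 0.753, 0.0]
force: [-0.1, 0.5, 0.2]
opening: 87.9
grip_force: 0.0
```

send_rows --steps "1 0 0 0 0 0 0.0451;1 0.731 -0.909 0 0 0 0;1 0.731 -0.909 0 0 0 0;1 0.731 -0.909 0 0 0 0;1 0.731 -0.909 0 0 0 0"

```text
time: 31.9
tool_pos: [569.0, -23.9, 187.0]
orientation: [0.0, 0.708, 0.707, 0.0]
force: [-0.6, 0.2, -0.1]
opening: 87.8
grip_force: 0.0
```

send_rows --steps "1 0.731 -0.909 0 0 0 0;1 0.731 -0.909 0 0 0 0;1 0.731 -0.909 0 0 0 0;1 0.731 -0.909 0 0 0 0;1 0.731 -0.909 0 0 0 0"

```text
time: 32.4
tool_pos: [455.3, 67.6, 187.2]
orientation: [0.001, 0.707, 0.707, 0.001]
force: [0.0, 0.7, 0.3]
opening: 88.0
grip_force: 0.0
```

send_rows --steps "1 0.731 -0.909 0 0 0 0;1 0 0 0.6 0 0 0;1 0 0 0.9 0 0 0;1 0 0 0.9 0 0 0;1 0 0 0.9 0 0 0"

```text
time: 32.9
tool_pos: [434.0, 84.9, 102.7]
orientation: [0.0, 0.707, 0.707, 0.0]
force: [-0.0, -0.4, -0.1]
opening: 88.2
grip_force: 0.0
```

send_rows --steps "1 0 0 0 0 0 0;1 0 0 0 0 0 0;1 0 0 0 0 0 0;1 0 0 0 0 0 0;1 0 0 0 0 0 0"

```text
time: 33.4
tool_pos: [434.1, 85.3, 104.5]
orientation: [0.001, 0.707, 0.707, 0.001]
force: [-0.3, 0.2, -0.9]
opening: 87.8
grip_force: 0.0
```

Run:
```python
from cell import observe, eyes
import pickle,cv2
for n in("side","top"):
    c=eyes.capture(n); pickle.dump(c,open(f"{n}7.pkl","wb")); 
    o=observe(); print(o["tool_pos"],o["orientation"],o["force"])
from h import *
a=[cv2.resize(load(n)["color"][y:y+170,x:x+170],None,fx=2.35,fy=2.35) for n,x,y in(("side7",290,170),("top7",310,110))]
cv2.imwrite("pics/s7.png",np.hstack(a))
```

```text
[433.93976545  85.29235845 104.21301722] [4.50063598e-04 7.07466210e-01 7.06746829e-01 5.28412312e-04] [-0.37244391  0.40281174  0.44992357]
[433.82025015  85.3284125  104.01831494] [3.35597818e-04 7.07425845e-01 7.06787385e-01 3.92154146e-04] [0.00221631 0.59833593 0.25505411]
```

View pics/s7.png

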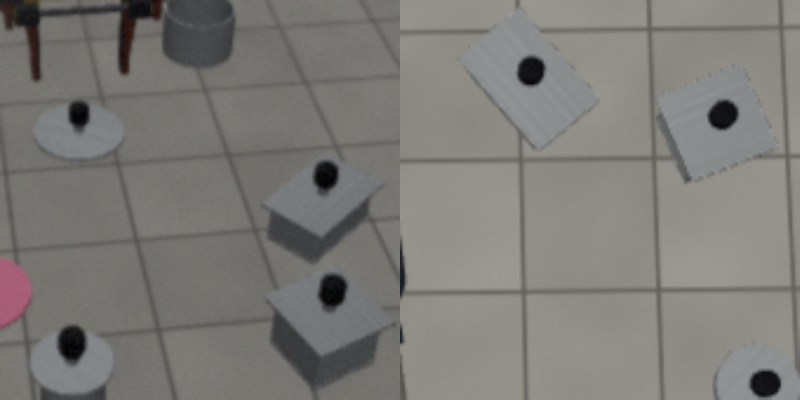

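The oblong lid is well seated (top crop 530,72). Now the large round steel lid (side crop 78,120).

send_rows --steps "1 0 0 0.9 0 0 0;1 0 0 0.9 0 0 0;1 0 0 0.9 0 0 0;1 0 0 0.24 0 0 0;1 0 0 0 0 0 0"

```text
time: 34.0
tool_pos: [432.9, 85.2, 29.2]
orientation: [-0.001, 0.707, 0.707, -0.001]
force: [0.1, -0.8, -0.0]
opening: 87.6
grip_force: 0.0
```

send_rows --steps "-1 0 0 0 0 0 0;-1 0 0 0 0 0 0;-1 0 0 0 0 0 0;-1 0 0 0 0 0 0;-1 0 0 0 0 0 0"

```text
time: 34.5
tool_pos: [433.7, 85.3, 30.3]
orientation: [0.0, 0.707, 0.707, 0.0]
force: [0.3, 0.7, -0.0]
opening: 51.3
grip_force: 0.0
```

send_rows --steps "-1 0 0 0 0 0 0;-1 0 0 0 0 0 0;-1 0 0 0 0 0 0;-1 0 0 0 0 0 0;-1 0 0 0 0 0 0"

```text
time: 35.0
tool_pos: [433.5, 85.3, 29.8]
orientation: [-0.0, 0.707, 0.707, -0.0]
force: [-0.6, 0.1, -0.1]
opening: 23.4
grip_force: 30.0
```

send_rows --steps "-1 0 0 -0.3 0 0 0;-1 0 0 -0.9 0 0 0;-1 0 0 -0.9 0 0 0;-1 0 0 -0.9 0 0 0;-1 0 0 -0.9 0 0 0"

```text
time: 35.5
tool_pos: [433.4, 85.3, 128.7]
orientation: [-0.0, 0.707, 0.707, 0.0]
force: [0.8, 0.1, -1.1]
opening: 23.4
grip_force: 30.0
```

send_rows --steps "-1 0 0 -0.9 0 0 0;-1 0 0 -0.9 0 0 0;-1 0 0 -0.5 0 0 0;-1 0 0 0 0 0 0"

```text
time: 35.9
tool_pos: [434.3, 85.4, 187.0]
orientation: [0.001, 0.707, 0.707, 0.001]
force: [-0.2, -0.1, -1.2]
opening: 23.2
grip_force: 30.0
```

send_rows --steps "-1 0.807 0.857 0 0 0 0;-1 0.807 0.857 0 0 0 0;-1 0.807 0.857 0 0 0 0;-1 0.807 0.857 0 0 0 0"

```text
time: 36.3
tool_pos: [519.5, 166.6, 183.0]
orientation: [-0.001, 0.707, 0.707, -0.001]
force: [1.0, -1.1, -0.7]
opening: 23.7
grip_force: 30.0
```

send_rows --steps "-1 0.807 0.857 0 0 0 0;-1 0.807 0.857 0 0 0 0;-1 0.807 0.857 0 0 0 0;-1 0.807 0.857 0 0 0 0;-1 0 0 0 0 0 0"

```text
time: 36.8
tool_pos: [605.6, 248.3, 180.6]
orientation: [-0.001, 0.707, 0.707, -0.002]
force: [0.7, -0.8, -2.0]
opening: 23.6
grip_force: 30.0
```

send_rows --steps "-1 0 0 0.8 0 0 0;-1 0 0 0.8 0 0 0;-1 0 0 0.4 0 0 0;-1 0 0 0 0 0 0;-1 0 0 0 0 0 0"

```text
time: 37.3
tool_pos: [604.9, 246.2, 135.3]
orientation: [0.0, 0.708, 0.707, -0.0]
force: [0.0, -0.1, -1.9]
opening: 23.3
grip_force: 30.0
```

Run:
```python
from cell import observe, eyes
import pickle,cv2
for n in("side","top"):
    c=eyes.capture(n); pickle.dump(c,open(f"{n}8.pkl","wb")); 
    o=observe(); print(o["tool_pos"],o["orientation"],o["force"])
from h import *
a=[cv2.resize(load(n)["color"][y:y+120,x:x+120],None,fx=3.33,fy=3.33) for n,x,y in(("side8",310,110),("top8",150,110))]
cv2.imwrite("pics/s8.png",np.hstack(a))
```

```text
[605.23811858 246.43519488 136.08451127] [3.23642112e-04 7.07512580e-01 7.06700389e-01 6.36770534e-04] [ 0.01187922 -0.02377397 -1.01721521]
[605.47897688 246.53848409 136.45551856] [4.78647039e-04 7.07500425e-01 7.06712057e-01 9.94308366e-04] [-1.17575014  0.54888203 -1.84551593]
```

View pics/s8.png

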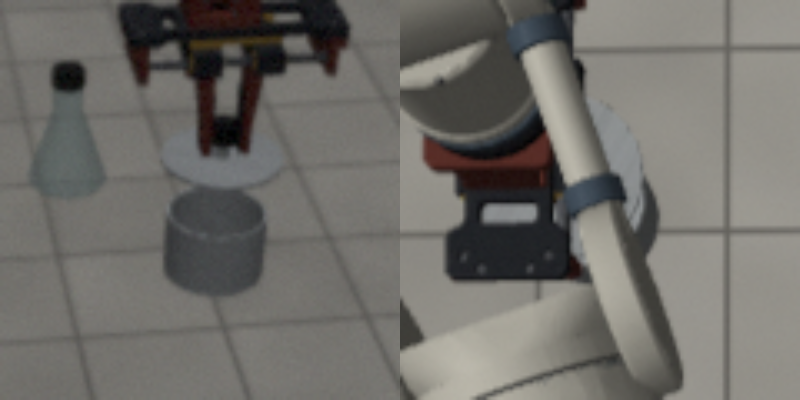

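The large lid is level and centred over its bowl (side crop 222,155), well clear of the flask. Lowering.

send_rows --steps "-1 0 0 0.7 0 0 0;-1 0 0 0.7 0 0 0;-1 0 0 0.4 0 0 0;-1 0 0 0.1 0 0 0;-1 0 0 0 0 0 0"

```text
time: 37.9
tool_pos: [605.1, 246.5, 87.7]
orientation: [0.0, 0.707, 0.707, 0.0]
force: [-0.2, -0.8, -1.1]
opening: 23.3
grip_force: 30.0
```

send_rows --steps "-1 0 0 0.03 0 0 0;-1 0 0 0.03 0 0 0;-1 0 0 0 0 0 0;-1 0 0 0 0 0 0"

```text
time: 38.3
tool_pos: [605.2, 246.6, 86.3]
orientation: [0.0, 0.707, 0.707, 0.0]
force: [0.3, 0.3, -0.6]
opening: 23.2
grip_force: 30.0
```

send_rows --steps "-1 0 0 0.02 0 0 0;-1 0 0 0 0 0 0;-1 0 0 0 0 0 0"

```text
time: 38.6
tool_pos: [605.0, 246.6, 85.3]
orientation: [-0.0, 0.707, 0.707, -0.0]
force: [-0.2, -0.0, -1.9]
opening: 23.6
grip_force: 30.0
```

send_rows --steps "-1 0 0 0.03 0 0 0;-1 0 0 0.02 0 0 0;-1 0 0 0 0 0 0"

```text
time: 38.9
tool_pos: [605.0, 246.5, 84.0]
orientation: [-0.0, 0.707, 0.707, -0.0]
force: [0.3, -0.0, -0.9]
opening: 23.7
grip_force: 30.0
```

send_rows --steps "-1 0 0 0.02 0 0 0;-1 0 0 0 0 0 0;-1 0 0 0 0 0 0"

```text
time: 39.2
tool_pos: [605.1, 246.5, 83.9]
orientation: [0.0, 0.707, 0.707, 0.0]
force: [-1.3, -1.3, 0.7]
opening: 23.2
grip_force: 30.0
```

send_rows --steps "-1 0 0 0.01 0 0 0;-1 0 0 0 0 0 0;-1 0 0 0 0 0 0"

```text
time: 39.5
tool_pos: [605.1, 246.6, 83.9]
orientation: [0.0, 0.707, 0.707, 0.0]
force: [-1.9, -1.2, 2.9]
opening: 23.1
grip_force: 30.0
```

send_rows --steps "1 0 0 0 0 0 0;1 0 0 0 0 0 0;1 0 0 0 0 0 0;1 0 0 0 0 0 0;1 0 0 0 0 0 0"

```text
time: 40.0
tool_pos: [605.1, 246.5, 83.2]
orientation: [-0.0, 0.707, 0.707, -0.0]
force: [-0.2, -0.3, -0.7]
opening: 60.1
grip_force: 0.0
```

send_rows --steps "1 0 0 -0.5 0 0 0;1 0 0 -0.9 0 0 0;1 0 0 -0.9 0 0 0;1 0 0 -0.9 0 0 0;1 0 0 -0.9 0 0 0"

```text
time: 40.5
tool_pos: [605.1, 246.6, 188.1]
orientation: [0.0, 0.707, 0.707, 0.001]
force: [0.3, 0.8, -0.7]
opening: 87.6
grip_force: 0.0
```

send_rows --steps "1 0 -0.9 -0.4 0 0 0;1 0 -0.9 0 0 0 0;1 0 -0.9 0 0 0 0;1 0 -0.9 0 0 0 0;1 0 -0.9 0 0 0 0"

```text
time: 41.0
tool_pos: [491.8, 246.7, 197.1]
orientation: [0.0, 0.707, 0.707, 0.001]
force: [0.0, -1.1, 0.0]
opening: 88.2
grip_force: 0.0
```

send_rows --steps "1 0 -0.9 0 0 0 0;1 0 -0.9 0 0 0 0;1 0 -0.9 0 0 0 0;1 0 -0.9 0 0 0 0;1 0 0 0 0 0 0"

```text
time: 41.5
tool_pos: [401.3, 247.1, 197.7]
orientation: [0.0, 0.707, 0.707, 0.001]
force: [-0.2, -0.2, -1.1]
opening: 87.7
grip_force: 0.0
```

Run:
```python
from cell import observe, eyes
import pickle,cv2
for n in("side","top"):
    c=eyes.capture(n); pickle.dump(c,open(f"{n}9.pkl","wb"))
from h import *
np.set_printoptions(precision=1,suppress=True)
cv2.imwrite("pics/t9.png",load("top9")["color"])
cv2.imwrite("pics/d9.png",load("side9")["color"][100:420,220:520])
T=load("top9")
for b,a in zip(blobs(T["color"].max(2)<50,60,300),range(20)): print(b)
# lid knob tops on their planes vs bowl centres
for k,h,c in(('L',98,(604.9,246.6)),('S',88,(379.4,-293.3)),('Q',93,(615.3,-264.4)),('O',83,(660.6,-97.5))):
    print(k,"expected knob px",pix(T,(*c,h)))
```

```text
((np.float64(365.4), np.float64(139.8)), 97)
((np.float64(447.1), np.float64(158.5)), 102)
((np.float64(199.7), np.float64(165.7)), 104)
((np.float64(516.3), np.float64(212.5)), 201)
((np.float64(189.9), np.float64(245.4)), 62)
((np.float64(465.1), np.float64(272.8)), 105)
((np.float64(395.4), np.float64(310.4)), 87)
L expected knob px [198.6 164.6]
S expected knob px [466.5 272.1]
Q expected knob px [447.9 157.1]
O expected knob px [365.6 138.1]
```

View pics/t9.png

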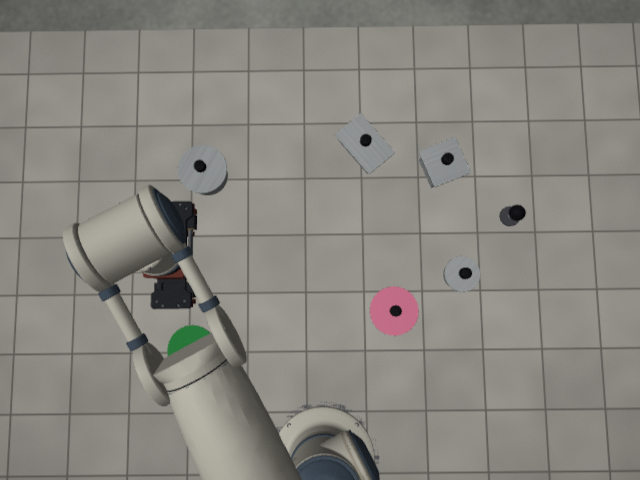

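View pics/d9.png

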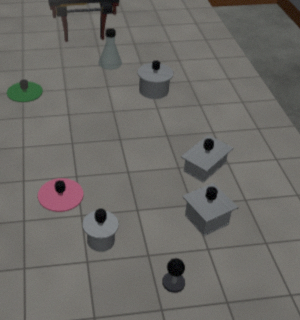

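All four lids are seated. Their knobs are at (200,166), (365,140), (447,158) and (465,273) in the top view, each within about 1.5 px of where the bowl centre puts it. The flask and screw haven't moved, so I'm handing in.

```bash
python3 -c "
from cell import ctrl
print(ctrl.finish_job())"
```

```text
the job is handed in; nothing more can be done
None
```

All four lids are seated flat, centred and in line on their matching bowls, the flask and clamp screw are undisturbed, and the job was handed in at about 42 s of the 112 s allowed.

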